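# Stopper the sauce carafe

### The job

The long-handled stopper of the white sauce carafe lies in the utensil rest. Stand it upright, plug down, in the empty hole of the white rack and let go of it, then take it again by its handle and set it in the neck of the carafe inside the splash guard, fully home with its collar down on the rim; lower it in, do not drop it. Leave the carafe standing upright where it is and do not disturb the tube, the jar or the sauce bottle.

Things in the scene. Friction and masses are not known exactly. Their poses are not given: they have to be found in the camera images.
- stopper: Stopper, 106 mm long, 90 g, round about its z axis. Origin: centre of the plug's small end. Along z: dark rubber plug 0 to 30 mm (diameter 18 mm at the end, 21 at 3 mm, tapering up to 27 mm); steel collar 30 to 36 mm, diameter 40; straight wooden handle 36 to 106 mm, diameter 22. Starts lying level in the rest, axis 45 mm above the table, handle pointing roughly away from the robot.
- rest: Fixed steel utensil rest: base 118 x 50 x 6 mm and two notched supports 8 mm thick, 50 wide, 45 high, at its x = +29 mm (under the plug) and -45 mm (under the handle end). Origin under the middle of its base; the stopper lies along its x, handle to -x, and can be taken between collar and end support (stopper z 46 to 90 mm).
- rack: White plastic rack block, fixed, 75 (x) x 175 (y) x 50 mm high, with two round holes of 32 mm diameter, 40 mm deep, 90 mm apart along its y. Origin under its middle.
- rack_hole0 (a point): Centre of the mouth of the rack's empty hole, at the rack's top face, 50 mm above the table; at y = -45 mm of the rack. The stopper's collar comes to rest on the face around it.
- tube: Capped grey topping tube, 29 mm diameter, 70 mm tall, standing in the rack's other hole (rack y = +45 mm) and showing 30 mm above it. Origin at the centre of its foot. To be left alone.
- carafe: White ceramic carafe, loose, 0.75 kg: round body of 84 mm diameter, shoulder from 55 to 85 mm, straight neck 85 to 130 mm high, outer diameter 39 mm, bore 31 mm and 45 mm deep. Origin at the centre of its underside, 4 mm above the table.
- carafe_rim (a point): Centre of the carafe's mouth, level with the rim, 130 mm above the carafe's origin (134 mm above the table).
- guard: Fixed metal splash guard on three sides of the carafe: floor plate 140 (x) x 158 (y) x 4 mm, walls 4 mm thick and 200 mm high centred at x = -66 mm (robot side) and y = +77 and -77 mm; open to +x and above. Origin under the middle of the floor plate. A tilted hand cannot get to the neck; fingers closing along the guard's y have room.
- jar: Amber jar with steel lid, 68 mm diameter, 85 mm tall, loose, to be left alone. Origin at the centre of its underside.
- sauce: Black squeeze bottle standing on its cap, 64 mm diameter, 155 mm tall, loose, to be left alone. Origin at the centre of its underside.
There are look-alikes about, which are no part of the job. What is shaped like the stopper but purple is not meant.

How it is judged:
By the outcome, as a careful person would: the job done as asked, in the order asked, and still so for the second after the job is handed in, with the robot touching nothing.
It also fails if it takes over 72 s, if anything falls off the work surface, if the arm or the gripper's body presses on something with over 40 N, if the wrist force passes 120 N, or if a joint passes its speed limit or range.

### The arm

A 6-joint arm with a two-finger parallel gripper is mounted at the origin on the work surface. World frame = base frame: x ahead of the robot, y to its left, z up, the work surface at z = 0. Lengths are in mm, angles in rad, forces in N, time in s.
With the tool pointing down it reaches from about 350 to 975 mm from the base axis. Payload 7.1 kg.
Tool frame: the origin (TCP) lies at the very end of the fingers, on their centre line; the grasp point (between the pads) lies 19 mm behind it (ctrl.grasp_offset is the distance from the TCP to the grasp point, in mm); z points along the fingers, y is the line along which they close (so a half turn about z gives the same grasp; the last joint's range is limited). The gripper opens to 88 mm and grips with 3 to 60 N. Pads are 20 mm wide; open, the fingers measure 115 mm over their backs; the gripper's body (75 mm by 178 mm) begins 61 mm behind the grasp point.
Start: joints at [-1.125, 0.423, 1.63, -0, 1.089, -0.019], TCP at [280.166, -558.669, 222.675] pointing down, gripper open.
Joint ranges: [-3, 3], [-0.9, 2.11], [0.09, 2.58], [-1.31, 4.45], [0.11, 2.69], [-2.54, 2.54]. Speed limits (rad/s): [2.39, 2.39, 3.01, 3.14, 3.14, 3.14].

### API

Orientations are given as a rotation vector (axis times angle).
In Python, from workcell import ctrl, viewer, ticket, models gives the robot as it stands.
- The arm moves only by the tool play_rows, never from a script. Its arguments are lists of equal length, an entry for each row: "dp": the shift along the world's x, y, z in mm, a list of three; "yaw": the turn about the world's z in degrees. In form: {"dp": [[tx, ty, tz], ...], "yaw": [yaw, ...]}. A call has 1 to 8 rows; each row shifts and turns the commanded pose from where the row before left it; what a row does not reach is not made up. A row lasts 1/12 s, in which the tool goes at most 41.7 mm and 7.16 degrees, less where a joint would pass 70% of its speed; a pose out of reach is approached as far as the arm can. A call is refused whole if a number of a shift passes 41.7 or a number of a turn 7.16, either way. A call with a gripper value outside its range is refused whole. "gripper" is the closure, from 0 (fully open) to 1 (shut), set as the call begins (left out, the last holds). The fingers move at their own pace and stop on an object; the grip force is fixed at half the most. Time passes only in rows, so rows that do not move let the fingers close. It gives the time, the measured TCP pose, the force, the opening and the grip force at its end, in the units of the state.
- ctrl.get_obs(): the state, without advancing time (a new reading comes with each control period).
- viewer.get_image(name): name is "scene" or "top"; returns a dict with "pixels" (480x640x3 uint8, red, green, blue), "range_z" (480x640 float32, mm along the optical axis (not along the pixel's ray), 0 where there is no reading), "fx", "fy", "cx", "cy" (pixels), "dist_coeffs" ([k1, k2, p1, p2, k3] as OpenCV has them; the pictures are not rectified), "T" (4x4, takes a point from camera to world coordinates). Camera axes: x right, y up, looking along -z (the intrinsics and any distortion apply to the point x, -y, -z); pixel columns grow to the right and rows downward; lengths in mm; the calibration is good to about 2 mm. A picture is of the moment at which its call begins.
- ticket.close_job(): hands the job in; it is judged then, once.
Trained networks look in a picture, given as the dict that the camera call returned (one of the last four; its "shot" number tells which), for a name from the list of things; names that differ only in an ending like _2 or _b are one class to them, and where a whole thing is asked for, a point or a joint stands for the part that bears it (a point fixed in the world has none). Each returns a list of dicts, best first, with "conf" (0 to 1); they miss things now and then, are a little off and sometimes report something else, mostly with a low value. They report only what shows in the picture. A call takes as long as a camera call. They do not tell look-alikes from the thing itself.
- models.look_for(picture, name): "bbox" ([centre column, centre row, width, height] in pixels, round what is visible of it).
- models.landmark_of(picture, name): "location" ([column, row] in pixels: a listed point, or the origin of a listed thing).
The state is a dict: "t": time; "qpos": joint angles; "qvel": joint speeds; "joint_torque": joint torques, N m; "ee_pos": TCP position; "orientation": TCP orientation; "ft_force": force on the tool from outside, world axes, zero at the start; "moment": the same for the moment, N m; "width": finger opening in mm; "grasp_force": force on a finger pad.
Only numpy, scipy, OpenCV 4.12 (cv2) and the standard library are available. Lean on these libraries where they do the work, as an engineer would, in place of code of your own. Each camera call takes 0.05 s, during which the arm holds its last target. There are 200 camera calls.

## Working session

There is one attempt and no reset: what is moved stays moved. The work goes in short steps, Python scripts to look and compute and a tool call to move; the robot and the scene stay as the last step left them, time stands still between calls to the robot, and variables do not carry over. Pictures are saved under pics/ and viewed, at most 10 in all, crops included, and the job is handed in when it is done.

Besides the shell and the picture viewer there is one more tool, called after "Call:" as name(argument=value, ...) on one line, values as JSON. play_rows: Moves the arm, as the interface text tells. Its arguments: {"type":"object","properties":{"dp":{"type":"array"},"yaw":{"type":"array"},"gripper":{"type":"number"}},"required":["dp","yaw"]}

```bash
mkdir -p pics; cat > h.py <<'E'
import numpy as np, cv2
from workcell import ctrl, viewer, ticket, models
def K(p): return np.array([[p["fx"],0,p["cx"]],[0,p["fy"],p["cy"]],[0,0,1.]])
def ray(p,uv):
    n=cv2.undistortPoints(np.array([[uv]],float),K(p),np.array(p["dist_coeffs"]))[0,0]
    return np.array([n[0],-n[1],-1.])
def atz(p,uv,z):
    T=np.array(p["T"]); d=T[:3,:3]@ray(p,uv); o=T[:3,3]; return o+d*(z-o[2])/d[2]
def proj(p,X):
    T=np.linalg.inv(np.array(p["T"])); c=(T[:3,:3]@np.atleast_2d(X).T).T+T[:3,3]
    c=c*[1,-1,-1]; return cv2.projectPoints(c,np.zeros(3),np.zeros(3),K(p),np.array(p["dist_coeffs"]))[0][:,0]
def cloud(p):
    h,w=p["range_z"].shape; v,u=np.mgrid[:h,:w]
    n=cv2.undistortPoints(np.stack([u,v],-1).reshape(-1,1,2).astype(float),K(p),np.array(p["dist_coeffs"]))[:,0]
    z=p["range_z"].reshape(-1,1); c=np.c_[n[:,0],-n[:,1],-np.ones(len(n))]*z
    T=np.array(p["T"]); return (c@T[:3,:3].T+T[:3,3]).reshape(h,w,3)
def save(p,f,crop=None,s=1):
    im=p["pixels"][:,:,::-1]
    if crop: im=im[crop[1]:crop[3],crop[0]:crop[2]]
    cv2.imwrite("pics/"+f,cv2.resize(im,None,fx=s,fy=s,interpolation=cv2.INTER_CUBIC))
E
python3 - <<'E'
from h import *
names="stopper rest rack rack_hole0 tube carafe carafe_rim guard jar sauce".split()
for c in("scene","top"):
    p=viewer.get_image(c); save(p,c+".png"); print(c,np.round(p["T"],2).tolist())
    C=cloud(p)
    for n in names:
        for d in models.landmark_of(p,n)[:3]:
            u,v=map(int,d["location"]); z={"stopper":45,"rack_hole0":50,"carafe_rim":134,"carafe":4}.get(n,0)
            print(n,round(d["conf"],2),np.round(d["location"],1),np.round(atz(p,d["location"],z)), np.round(C[min(v,479),min(u,639)]))
print(ctrl.get_obs())
E
```

```text
scene [[0.78, -0.45, 0.43, 996.56], [0.63, 0.54, -0.56, -529.04], [0.02, 0.71, 0.7, 764.06], [0.0, 0.0, 0.0, 1.0]]
stopper 0.74 [342.  276.7] [648.  -9.  45.] [641.   1.  33.]
stopper 0.66 [247.4 218.3] [406.  -7.  45.] [401.  -4.  41.]
rack 0.94 [217.7 383.6] [ 609. -289.    0.] [ 632. -304.   49.]
rack_hole0 0.61 [195.6 391. ] [ 618. -335.   50.] [ 604. -328.   24.]
tube 0.86 [239.1 357. ] [ 600. -231.    0.] [ 627. -251.   51.]
carafe 0.72 [218.9 383.9] [ 613. -289.    4.] [ 634. -304.   50.]
guard 0.85 [393.3 209. ] [595. 254.   0.] [633. 178.  74.]
jar 0.93 [343.3 353.9] [ 733. -114.    0.] [ 751. -144.   57.]
jar 0.28 [390.9 205.6] [584. 261.   0.] [627. 175.  83.]
sauce 0.95 [438.3 284.2] [781. 127.  -0.] [786. 110.  19.]
sauce 0.21 [273.  238.7] [453.  15.   0.] [455.  13.   5.]
top [[0.03, 0.99, -0.11, 491.17], [-1.0, 0.03, -0.01, -4.77], [-0.01, 0.11, 0.99, 923.86], [0.0, 0.0, 0.0, 1.0]]
stopper 0.86 [322.2 205.5] [644.  -2.  45.] [647.  -1.  36.]
stopper 0.72 [349.4 321.9] [422. -59.  45.] [420. -61.   3.]
rest 0.68 [312.6 301.3] [457.  13.   0.] [459.  13.  55.]
rack 0.86
[... 537 characters left out ...]
 123.   0.] [749. 110.  99.]
{'t': 1.1, 'qpos': array([-1.12494860e+00,  4.23105373e-01,  1.62988859e+00, -5.89813047e-07,
        1.08858562e+00, -1.90225292e-02]), 'qvel': array([-0.00122947,  0.00168822, -0.00155505, -0.00023024, -0.00030497,
        0.00016849]), 'joint_torque': array([-2.04951415e-03, -5.44598222e+01, -2.74040526e+01,  6.45139161e-02,
        1.68628508e-02,  7.83280342e-06]), 'ee_pos': array([ 280.19972003, -558.66485972,  222.67619583]), 'orientation': array([3.05709742e+00, 7.23656561e-01, 3.54559852e-06]), 'ft_force': array([-0.42195962, -0.59664211,  0.57564142]), 'moment': array([0.0089869 , 0.00135429, 0.0128224 ]), 'grasp_force': 0.0, 'width': 87.85496020428768}
```

View pics/scene.png

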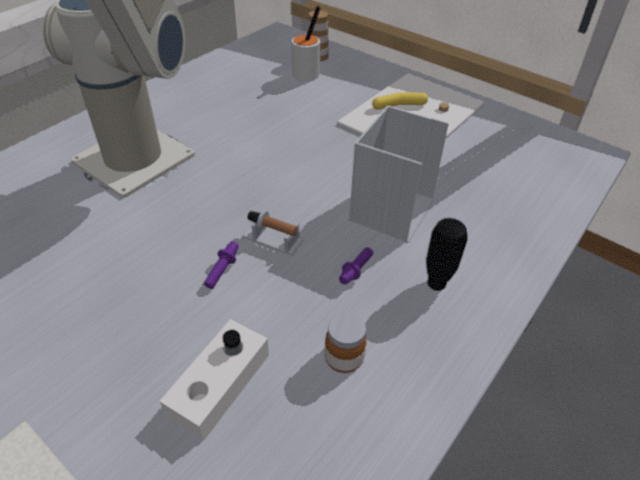

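View pics/top.png

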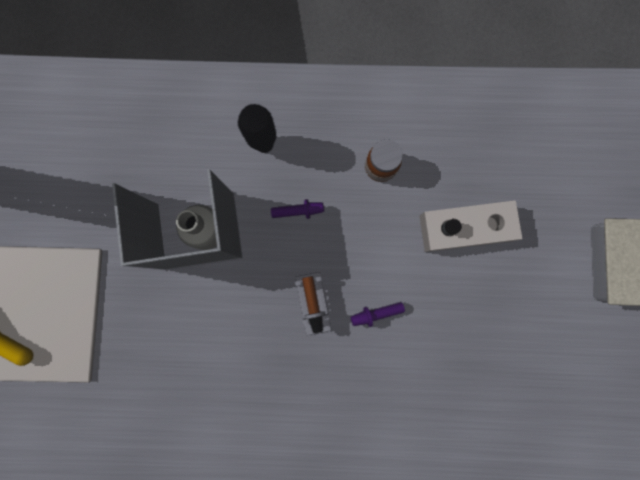

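Three stopper-shaped things show in the top view: a brown-handled one in the rest at (313,305), and purple ones at (298,209) and (377,315). The brown-handled one fits, because it lies in the steel rest with a dark plug, steel collar and wooden handle. I'll confirm that in a crop and measure.

```bash
python3 - <<'E'
from h import *
for c in("top","scene"):
    p=viewer.get_image(c); C=cloud(p); 
    if c=="top": save(p,"crop1.png",(270,250,370,350),5)
    hsv=cv2.cvtColor(p["pixels"],cv2.COLOR_RGB2HSV); z=C[...,2]; ok=p["range_z"]>0
    box=(C[...,0]>380)&(C[...,0]<530)&(C[...,1]>-40)&(C[...,1]<60)&ok
    br=box&((hsv[...,0]<18)&(hsv[...,1]>110)&(hsv[...,2]>50))&(z>35)
    q=C[br]; ctr=np.median(q,0); 
    vx,vy,x0,y0=cv2.fitLine(q[:,:2].astype(np.float32),cv2.DIST_HUBER,0,.01,.01).ravel()
    s=(q[:,:2]-[x0,y0])@[vx,vy]
    print(c,"handle n",len(q),"ctr",ctr.round(1),"dir deg",np.degrees(np.arctan2(vy,vx)).round(1),"zmax",np.percentile(q[:,2],[50,95]).round(1),"ends",np.round([[x0+vx*t,y0+vy*t] for t in np.percentile(s,[1,99])],1).tolist())
    def rect(m,n):
        q=C[m][:,:2].astype(np.float32); r=cv2.minAreaRect(q); print(c,n,len(q),np.round(r[0],1),np.round(r[1],1),round(r[2],1))
    def near(x,y,r): return ok&(np.hypot(C[...,0]-x,C[...,1]-y)<r)
    rect(near(610,-290,130)&(abs(z-50)<6),"rack top")
    rect(near(595,240,130)&(z>188)&(z<210),"guard top")
    m=near(595,235,45)&(z>122)&(z<145)
    if m.sum()>5: rect(m,"rim"); q=C[m]; print(cv2.minEnclosingCircle(q[:,:2].astype(np.float32)))
    # guard wall robot-side top points
    q=C[near(530,235,90)&(z>190)&(z<208)]; print(len(q))
    if len(q)>10: print("wall line",cv2.fitLine(q[:,:2].astype(np.float32),cv2.DIST_HUBER,0,.01,.01).ravel().round(3))
E
```

```text
top handle n 338 ctr [472.1  16.3  55.8] dir deg 12.3 zmax [55.8 59.1] ends [[439.1, 9.4], [503.4, 23.4]]
top rack top 3154 [ 613.4 -290.7] [ 75.3 176.9] 8.7
top guard top 1151 [592.3 248.7] [133.7 159.7] 10.3
top rim 227 [595.6 234.1] [38.  37.3] 11.3
((595.7091674804688, 234.55723571777344), 19.584482192993164)
598
wall line [ 1.70000e-01 -9.86000e-01  5.30876e+02  2.34954e+02]
scene handle n 268 ctr [475.   13.1  53.4] dir deg 14.2 zmax [53.4 57.7] ends [[441.1, 3.8], [506.9, 20.4]]
scene rack top 4342 [ 612.3 -288.3] [ 77.3 176.8] 8.7
scene guard top 1104 [591.1 248.4] [136.7 164.7] 10.1
466
wall line [ 1.99000e-01 -9.80000e-01  5.33845e+02  2.38112e+02]
```

View pics/crop1.png

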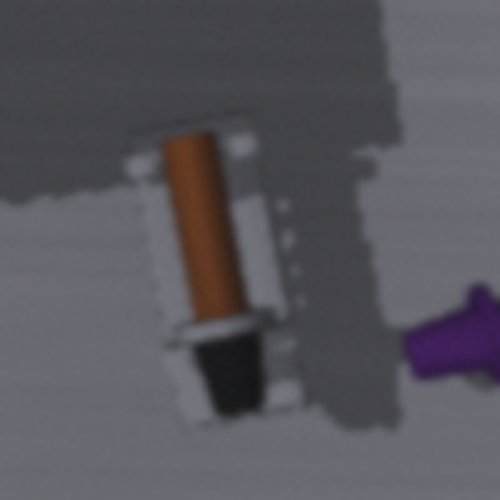

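The crop shows the wooden handle running from (190,140) to (220,320), with the steel collar at (220,330) and the dark plug at (232,375), all in the steel rest. That is the right one; the purple ones are decoys. I'm moving above the handle.

Call:
play_rows(dp=[[11.6,35.8,0],[11.6,35.8,0],[11.6,35.8,0],[11.6,35.8,0],[11.6,35.8,0],[11.6,35.8,0],[11.6,35.8,0],[11.6,35.8,0]], yaw=[-0.9,-0.9,-0.9,-0.9,-0.9,-0.9,-0.9,-0.9], gripper=0)

```text
t: 1.87
ee_pos: [373.2, -270.6, 222.9]
orientation: [3.096, 0.528, 0.001]
ft_force: [0.6, 0.1, -0.2]
width: 87.9
grasp_force: 0.0
```

Call:
play_rows(dp=[[11.6,35.8,0],[11.6,35.8,0],[11.6,35.8,0],[11.6,35.8,0],[11.6,35.8,0],[11.6,35.8,0],[11.6,35.7,0],[11.6,35.7,0]], yaw=[-0.9,-0.9,-0.9,-0.9,-0.9,-0.9,-0.9,-0.6])

```text
t: 2.53
ee_pos: [466.1, 15.9, 223.0]
orientation: [3.123, 0.342, 0.001]
ft_force: [1.1, -0.7, 0.6]
width: 88.0
grasp_force: 0.0
```

Call:
play_rows(dp=[[0,0,-30],[0,0,-30],[0,0,-30],[0,0,-30],[0,0,-10],[0,0,0],[0,0,0]], yaw=[0,0,0,0,0,0,0])

```text
t: 3.12
ee_pos: [466.0, 13.9, 93.0]
orientation: [-3.123, -0.343, 0.001]
ft_force: [0.6, 0.5, 1.4]
width: 87.9
grasp_force: 0.0
```

Call:
play_rows(dp=[[0,0,-20],[0,0,-20],[0,0,-16],[0,0,-10],[0,0,0],[0,0,0]], yaw=[0,0,0,0,0,0])

```text
t: 3.62
ee_pos: [466.5, 13.9, 27.6]
orientation: [3.123, 0.343, 0.002]
ft_force: [0.2, -0.1, 0.2]
width: 88.1
grasp_force: 0.0
```

Call:
play_rows(dp=[[0,0,0],[0,0,0],[0,0,0],[0,0,0],[0,0,0],[0,0,0],[0,0,0],[0,0,0]], yaw=[0,0,0,0,0,0,0,0], gripper=1)

```text
t: 4.28
ee_pos: [465.7, 13.9, 26.7]
orientation: [-3.123, -0.343, 0.0]
ft_force: [0.2, -0.1, 0.5]
width: 38.0
grasp_force: 0.0
```

Call:
play_rows(dp=[[0,0,10],[0,0,20],[0,0,30],[0,0,35],[0,0,35],[0,0,30],[0,0,20],[0,0,0]], yaw=[0,0,0,0,0,0,0,0])

```text
t: 4.95
ee_pos: [468.3, 14.0, 211.5]
orientation: [3.122, 0.343, 0.013]
ft_force: [1.0, 0.4, 1.1]
width: 0.6
grasp_force: 0.0
```

The fingers hadn't finished closing when I lifted. I'll check where the stopper is now.

```bash
cat > hd.py <<'E'
from h import *
p=viewer.get_image("scene"); C=cloud(p); save(p,"s2.png",(160,130,420,330),3)
hsv=cv2.cvtColor(p["pixels"],cv2.COLOR_RGB2HSV); z=C[...,2]
br=(C[...,0]>380)&(C[...,0]<560)&(C[...,1]>-60)&(C[...,1]<90)&(hsv[...,0]<18)&(hsv[...,1]>110)&(hsv[...,2]>50)&(z>5)
q=C[br]; print(len(q),np.median(q,0),np.percentile(q,[1,99],axis=0).round(1)); print(cv2.fitLine(q.astype(np.float32),cv2.DIST_HUBER,0,.01,.01).ravel().round(2))
E
python3 hd.py
```

```text
713 [481.81695146  11.02945488 250.72383549] [[442.  -59.   44.9]
 [517.8  89.2 382.4]]
[6.0000e-02 0.0000e+00 1.0000e+00 4.8026e+02 1.1090e+01 2.1718e+02]
```

View pics/s2.png

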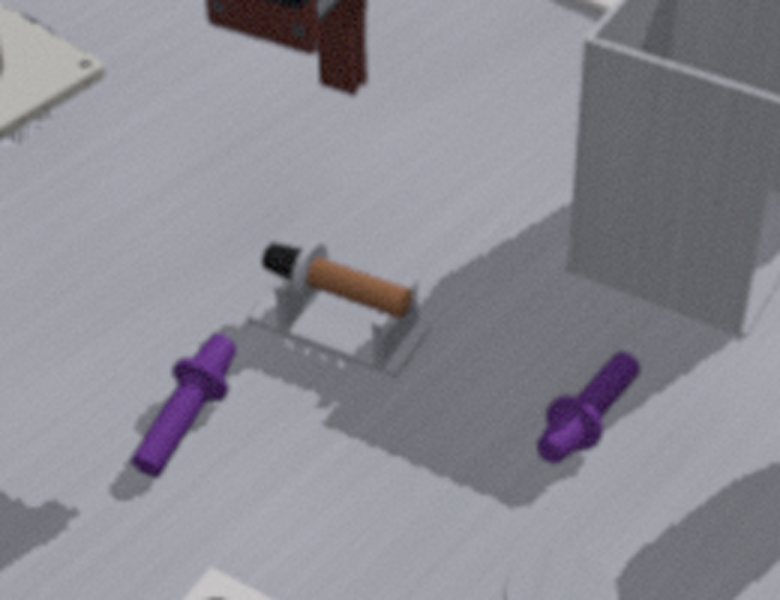

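The stopper hasn't moved: it lies in the rest with its collar at (310,265) and handle end at (405,300) in the crop. I'll reopen and take it again, giving the fingers time to close.

Call:
play_rows(dp=[[0,0,-20],[0,0,-20],[0,0,-20],[0,0,-20],[0,0,0],[0,0,0],[0,0,0],[0,0,0]], yaw=[0,0,0,0,0,0,0,0], gripper=0)

```text
t: 5.67
ee_pos: [466.3, 13.9, 127.4]
orientation: [3.123, 0.343, 0.002]
ft_force: [0.3, -0.7, -0.8]
width: 50.1
grasp_force: 0.0
```

Call:
play_rows(dp=[[0,0,0],[0,0,0],[0,0,-20],[0,0,-20],[0,0,-20],[0,0,-20],[0,0,-20],[0,0,0]], yaw=[0,0,0,0,0,0,0,0])

```text
t: 6.33
ee_pos: [464.1, 13.9, 24.5]
orientation: [-3.122, -0.343, 0.006]
ft_force: [-0.2, -0.5, 0.3]
width: 87.5
grasp_force: 0.0
```

Call:
play_rows(dp=[[0,0,0],[0,0,0],[0,0,0],[0,0,0],[0,0,0],[0,0,0],[0,0,0],[0,0,0]], yaw=[0,0,0,0,0,0,0,0], gripper=1)

```text
t: 7.0
ee_pos: [465.9, 13.9, 26.9]
orientation: [3.123, 0.343, 0.001]
ft_force: [-0.4, -0.7, 0.5]
width: 38.0
grasp_force: 0.0
```

Call:
play_rows(dp=[[0,0,0],[0,0,0],[0,0,0],[0,0,0],[0,0,0],[0,0,0],[0,0,0],[0,0,0]], yaw=[0,0,0,0,0,0,0,0])

```text
t: 7.67
ee_pos: [465.8, 14.0, 26.7]
orientation: [-3.123, -0.343, 0.0]
ft_force: [-0.1, 0.1, -0.3]
width: 21.5
grasp_force: 30.0
```

Call:
play_rows(dp=[[0,0,10],[0,0,20],[0,0,30],[0,0,35],[0,0,35],[0,0,35],[0,0,25],[0,0,10]], yaw=[0,0,0,0,0,0,0,0])

```text
t: 8.33
ee_pos: [467.4, 13.9, 231.0]
orientation: [3.122, 0.343, 0.01]
ft_force: [0.6, -0.1, -0.4]
width: 21.5
grasp_force: 30.0
```

Call:
play_rows(dp=[[5,24,0],[6,30,0],[6.5,31,0],[6.5,31,0],[6.5,31,0],[6.5,31,0],[5,26,0],[4,15,0]], yaw=[-0.3,-0.3,-0.3,-0.3,-0.3,-0.3,-0.3,-0.2])

```text
t: 9.0
ee_pos: [511.3, 235.4, 225.7]
orientation: [-3.129, -0.282, 0.002]
ft_force: [-0.4, 0.0, -2.0]
width: 21.3
grasp_force: 30.0
```

```bash
python3 - <<'E'
from h import *
p=viewer.get_image("scene"); save(p,"s3.png",(200,60,470,260),2.9)
print(ctrl.get_obs()["ee_pos"],ctrl.get_obs()["grasp_force"])
C=cloud(p);hsv=cv2.cvtColor(p["pixels"],cv2.COLOR_RGB2HSV)
m=(C[...,0]>480)&(C[...,0]<620)&(abs(C[...,1]-240)<60)&(hsv[...,0]<18)&(hsv[...,1]>110)&(hsv[...,2]>70)&(C[...,2]>190)&(C[...,2]<250)
print(m.sum(),np.percentile(C[m],[2,98],axis=0).round(1))
E
```

```text
[512.11171748 236.77301273 225.81213586] 30.0000661611557
75 [[485.2 221.6 242.1]
 [550.8 252.8 249.9]]
```

View pics/s3.png

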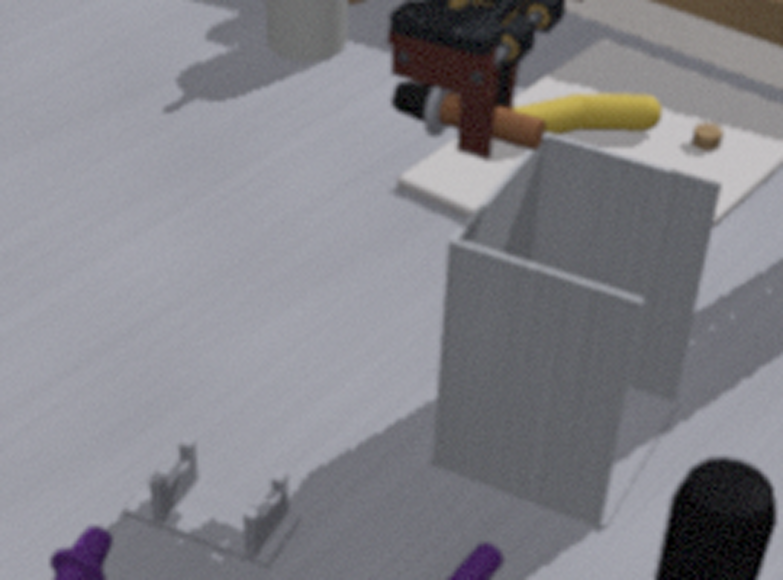

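The stopper is held mid-handle and level, with the handle end at (540,130) pointing over the robot-side wall. The interface has no tilt, so I'll press the handle end on the fixed wall's top edge to turn the stopper in the pads, plug down.

Call:
play_rows(dp=[[0,0,-15],[0,0,-12],[0,0,-8],[0,0,-6],[0,0,-6],[0,0,-6],[0,0,-6],[0,0,0]], yaw=[0,0,0,0,0,0,0,0])

```text
t: 9.72
ee_pos: [511.3, 232.2, 167.5]
orientation: [-3.129, -0.279, 0.001]
ft_force: [-2.9, -0.5, 3.2]
width: 21.2
grasp_force: 30.0
```

```bash
python3 - <<'E'
from h import *
p=viewer.get_image("scene"); save(p,"s4.png",(300,60,430,160),5)
o=ctrl.get_obs();print(o["ee_pos"],o["ft_force"],o["moment"],o["grasp_force"])
E
```

```text
[510.95722681 232.13354272 167.37362912] [-4.00242911 -0.11262645  2.38805345] [0.03944825 0.4514789  0.04893184] 30.00087082386017
```

View pics/s4.png

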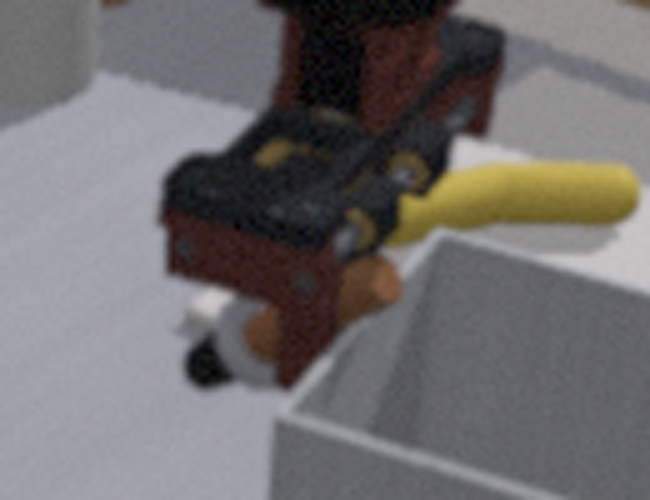

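It works: the plug at (205,360) is now well down, with the handle end at (385,280) up over the wall edge and only about 4 N of force. I'll keep lowering, then ease toward the wall.

Call:
play_rows(dp=[[0,0,-5],[0,0,-5],[0,0,-5],[1,0,-2],[1.5,0.3,0],[1.5,0.3,0],[1.5,0.3,0],[0,0,0]], yaw=[0,0,0,0,0,0,0,0])

```text
t: 10.43
ee_pos: [511.1, 232.0, 149.1]
orientation: [3.127, 0.279, -0.02]
ft_force: [-20.1, 0.3, 10.6]
width: 21.3
grasp_force: 30.0
```

```bash
python3 - <<'E'
from h import *
p=viewer.get_image("scene"); save(p,"s5.png",(300,60,430,160),5)
o=ctrl.get_obs();print(o["ee_pos"],o["ft_force"],o["moment"],o["grasp_force"])
E
```

```text
[511.12561453 232.07456181 149.06962745] [-19.24778698   1.27220821   9.65912239] [0.06757253 2.52053238 0.1162737 ] 29.9822598695755
```

View pics/s5.png

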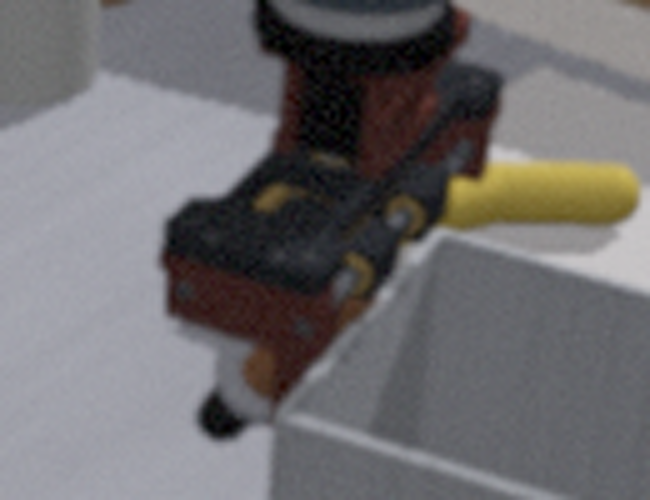

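Call:
play_rows(dp=[[-6,-1,0],[-10,-2,0],[-20,-4,10],[-20,-4,20],[0,-10,30],[0,-10,30],[0,0,10],[0,0,0]], yaw=[0,0,0,0,0,0,0,0])

```text
t: 11.15
ee_pos: [462.7, 202.9, 253.0]
orientation: [-3.128, -0.278, -0.009]
ft_force: [1.3, 0.7, -0.0]
width: 21.7
grasp_force: 30.0
```

```bash
python3 - <<'E'
from h import *
p=viewer.get_image("scene"); save(p,"s6.png",(260,20,420,140),4)
o=ctrl.get_obs();print(o["ee_pos"],o["ft_force"],o["moment"],o["grasp_force"])
g=o["ee_pos"]+[0,0,19]; print("G px",proj(p,g), "down vec px",proj(p,g+[0,0,-60]))
C=cloud(p)
for n,(lo,hi) in dict(plug=(-75,-30),).items():
    m=(np.hypot(C[...,0]-g[0],C[...,1]-g[1])<70)&(C[...,2]>g[2]-80)&(C[...,2]<g[2]-22)
    print(m.sum()); q=C[m]
    for z0 in range(-80,-20,5):
        s=q[(q[:,2]>=g[2]+z0)&(q[:,2]<g[2]+z0+5)]-g
        if len(s): print(z0,len(s),np.median(s,0).round(1),np.ptp(s[:,1]).round(1))
E
```

```text
[461.722965   202.82516134 251.10659948] [-0.31555681  0.80827942 -1.60351556] [ 0.01559993 -0.01445562 -0.00301425] 29.998995065689087
G px [[336.51952402  87.56148742]] down vec px [[335.30478957 114.78350567]]
68
-45 1 [-36.8  -9.8 -40.9] 0.0
-40 12 [-34.3 -14.3 -36.8] 9.5
-35 18 [-34.8 -15.2 -32.5] 13.0
-30 23 [-31.4 -14.5 -28.2] 13.2
-25 14 [-33.1 -15.6 -23.5] 5.7
```

View pics/s6.png

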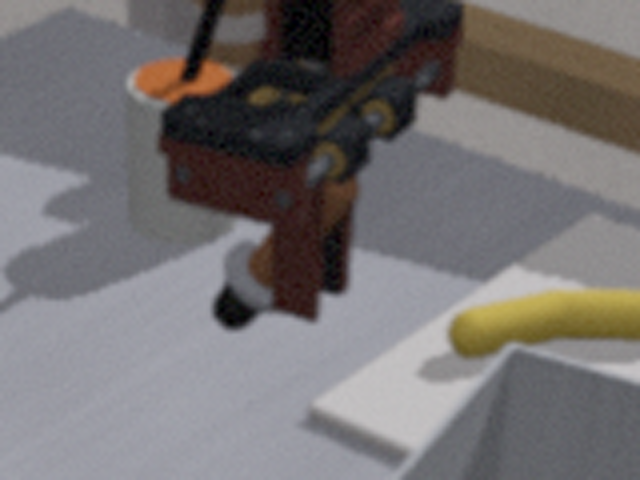

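The stopper turned only about 50° and seems to have slid up in the pads. I'll fit its pose in the hand from the depth points.

```bash
cat > fit.py <<'E'
from h import *
from scipy.optimize import least_squares
def fit(box=None,save_as=None):
    """pose of stopper in hand: (u,w) of the axis point z=36 rel. to G in the plane tool-x/vertical; th = angle of plug below level"""
    o=ctrl.get_obs(); g=o["ee_pos"]+[0,0,19]; a=2*np.arctan2(o["orientation"][1],o["orientation"][0])
    u=np.array([np.cos(a),np.sin(a),0]); v=np.array([-np.sin(a),np.cos(a),0])
    if u[0]<0: u,v=-u,-v
    P=[]
    p=viewer.get_image("scene"); C=cloud(p); hsv=cv2.cvtColor(p["pixels"],cv2.COLOR_RGB2HSV).astype(int)
    d=C-g; U=d@u; V=d@v; W=d[...,2]
    wood=(hsv[...,0]>8)&(hsv[...,0]<20)&(hsv[...,1]>100)&(hsv[...,2]>85)
    low=((U<-14)&(W<5))|(W<-22)
    m=(abs(U)<80)&(abs(V)<22)&(W>-95)&(W<60)&(low|(wood&(abs(V)<12)))&(p["range_z"]>0)
    q=np.c_[U[m],V[m],W[m]]
    zs=np.array([0,3,30,30.01,36,36.01,106]); rs=np.array([9,10.5,13.5,20,20,11,11])
    def res(x):
        uu,ww,th=x; ax=np.array([np.cos(th),0,np.sin(th)]) # towards handle end
        r=q-[uu,0,ww]; s=r@ax+36; rad=np.linalg.norm(r-np.outer(s-36,ax),axis=1)
        e=rad-np.interp(s,zs,rs); return np.where(s<0,-s+np.abs(e)*.3,np.where(s>106,s-106,e))
    best=min((least_squares(res,[-30*np.cos(t),-30*np.sin(t)+w,t],loss="soft_l1",f_scale=2) for t in(.3,.7,1.1,1.5) for w in(0,15)),key=lambda r:r.cost)
    uu,ww,th=best.x; print("n",len(q),"wood",(wood&m).sum(),"collar top (u,w)",round(uu,1),round(ww,1),"angle",np.degrees(th).round(1),"cost/n",round(best.cost/len(q),2))
    ax=np.array([np.cos(th),np.sin(th)])
    for s in (0,36,106): print(s,(np.array([uu,ww])+(s-36)*ax).round(1))
    return p,g,u,v
if __name__=="__main__": fit()
E
python3 fit.py
```

```text
n 378 wood 11 collar top (u,w) -28.7 -8.9 angle 18.6 cost/n 8.25
0 [-62.8 -20.4]
36 [-28.7  -8.9]
106 [37.7 13.5]
```

```bash
python3 - <<'E'
from h import *
o=ctrl.get_obs(); g=o["ee_pos"]+[0,0,19]
p=viewer.get_image("scene"); C=cloud(p)-g; hsv=cv2.cvtColor(p["pixels"],cv2.COLOR_RGB2HSV)
u=np.array([.984,.176,0]);v=np.array([-.176,.984,0])
for r in range(66,102,3):
    print(r," ".join("%d/%d/%d:%d,%d,%d"%(C[r,c]@u,C[r,c]@v,C[r,c,2],*hsv[r,c]) if abs(C[r,c]@u)<200 and p["range_z"][r,c]>0 else "-" for c in range(312,352,3)))
E
```

```text
66 -8/-80/77:4,120,51 -2/-80/79:178,118,56 2/-78/79:3,122,44 8/-80/81:179,113,54 17/-86/86:9,134,55 23/-86/88:8,151,54 29/-86/89:3,125,57 35/-87/92:5,137,54 33/-72/85:162,20,65 29/-52/75:150,23,44 26/-34/67:13,97,55 33/-35/69:2,96,37 17/10/45:5,36,84 -
69 -9/-78/71:6,121,57 -3/-78/72:2,101,48 2/-80/74:6,141,47 8/-78/75:179,104,49 14/-79/77:3,112,50 20/-81/80:179,109,54 26/-80/81:0,62,58 30/-78/81:2,135,53 33/-71/79:0,105,46 11/-16/49:3,95,51 14/-9/47:12,122,86 18/-4/46:12,135,89 21/2/43:5,63,89 -
72 -9/-77/64:6,113,54 -4/-77/66:179,133,48 3/-80/69:4,130,53 7/-77/69:8,125,47 15/-81/72:3,101,53 20/-80/74:178,97,50 25/-79/75:115,30,51 31/-79/76:5,120,51 8/-21/45:2,120,53 12/-15/43:1,125,49 14/-7/40:14,119,75 18/-4/40:14,149,60 - -
75 - - 3/-80/63:171,21,84 8/-79/64:173,62,66 14/-79/66:4,120,53 20/-80/68:8,134,55 25/-78/69:3,133,46 31/-78/70:3,113,52 9/-22/39:3,106,53 11/-14/37:8,133,48 13/-4/33:12,116,68 11/11/25:8,135,51 - -
78 - - - - - -10/-19/27:178,59,69 25/-78/63:8,130,51 31/-79/65:2,100,51 9/-21/33:5,108,52 11/-14/30:12,159,45 4/14/15:6,96,37 11/13/18:177,115,40 - -
81 - - - -39/
[... 1126 characters left out ...]
7/11/-13:30,36,21 12/14/-13:165,36,85 -170/427/-265:120,12,168 -167/442/-271:123,14,167
96 - -40/-10/-23:150,57,9 -31/-13/-19:135,36,28 -22/-18/-14:124,21,86 -16/-16/-13:110,21,107 -10/-17/-11:178,60,68 -4/-16/-10:2,135,49 3/-18/-7:3,133,50 9/-18/-5:2,121,55 11/-10/-8:139,15,132 -177/402/-264:115,17,169 -171/411/-267:117,14,166 -162/411/-264:120,15,167 -155/418/-265:112,17,170
99 -48/-6/-34:116,17,108 -40/-9/-30:34,112,16 -33/-10/-28:105,170,21 -26/-10/-26:131,113,18 -24/-2/-29:120,19,110 -13/-10/-22:129,14,126 -3/-17/-15:145,16,97 3/-18/-13:0,71,61 10/-20/-10:4,133,46 -179/388/-267:133,13,138 -171/392/-267:120,13,171 -163/395/-266:117,15,170 -155/398/-266:114,15,167 -148/402/-266:117,15,167
```

```bash
python3 - <<'E'
s=open('fit.py').read()
a=s.index("    wood="); b=s.index("    q=np.c_")
s=s[:a]+"""    wood=(U>13)&(U<24)&(W>26)&(W<52)&(V>-11)&(V<5)
    low=(U<-14)&(U>-70)&(W<14)&(abs(V)<19)
    low|=(W<-24)&(abs(V)<19)&(abs(U)<60)
    m=(W>-95)&(low|wood)&(p["range_z"]>0)
"""+s[b:]
open('fit.py','w').write(s)
E
python3 fit.py
```

```text
n 306 wood 47 collar top (u,w) -25.3 -9.7 angle 57.2 cost/n 2.95
0 [-44.8 -39.9]
36 [-25.3  -9.7]
106 [12.6 49.2]
```

Fit: the stopper is at about 55° with the plug tip 46 mm toward the robot and about 39 mm below the grasp point. I'll use the empty rack hole as the fulcrum, putting the tip in it and drawing the hand over the hole. First I hover there.

Call:
play_rows(dp=[[8,-25,0],[12.4,-33.4,0],[12.4,-33.4,0],[12.4,-33.4,0],[12.4,-33.4,0],[12.4,-33.4,0],[12.4,-33.4,0],[12.4,-33.4,0]], yaw=[0,0,0,0,0,0,0,0])

```text
t: 12.02
ee_pos: [555.7, -57.4, 248.5]
orientation: [-3.128, -0.28, 0.005]
ft_force: [1.4, 0.3, -0.8]
width: 21.2
grasp_force: 30.0
```

Call:
play_rows(dp=[[12.4,-33.4,0],[12.4,-33.4,0],[12.4,-33.4,0],[12.4,-33.4,0],[12.4,-33.4,0],[12.4,-33.4,0],[12.4,-33.4,-20],[12.4,-33.4,-20]], yaw=[0,0,0,0,0,0,0,0])

```text
t: 12.68
ee_pos: [656.0, -324.7, 208.8]
orientation: [-3.129, -0.28, 0.0]
ft_force: [0.4, -0.0, -1.3]
width: 21.3
grasp_force: 30.0
```

Call:
play_rows(dp=[[0,-4,-30],[0,0,-30],[0,0,-20],[0,0,-10],[0,0,0],[0,0,0]], yaw=[0,0,0,0,0,0])

```text
t: 13.18
ee_pos: [655.1, -326.7, 119.5]
orientation: [-3.128, -0.281, 0.002]
ft_force: [0.3, 0.2, -0.1]
width: 21.6
grasp_force: 30.0
```

```bash
python3 - <<'E'
from fit import *
p,g,u,v=fit(); print(g,u); save(p,"s7.png",(140,280,340,430),4)
for n in("scene",): print([ (d["location"],d["conf"],atz(p,d["location"],50).round(1)) for d in models.landmark_of(p,"rack_hole0")[:2]])
E
```

```text
n 512 wood 11 collar top (u,w) -14.8 -80.9 angle -615.2 cost/n 10.04
0 [  -5.7 -115.7]
36 [-14.8 -80.9]
106 [-32.7 -13.2]
[ 655.0875792  -326.6716334   138.54997441] [0.98403366 0.17798247 0.        ]
[]
```

View pics/s7.png

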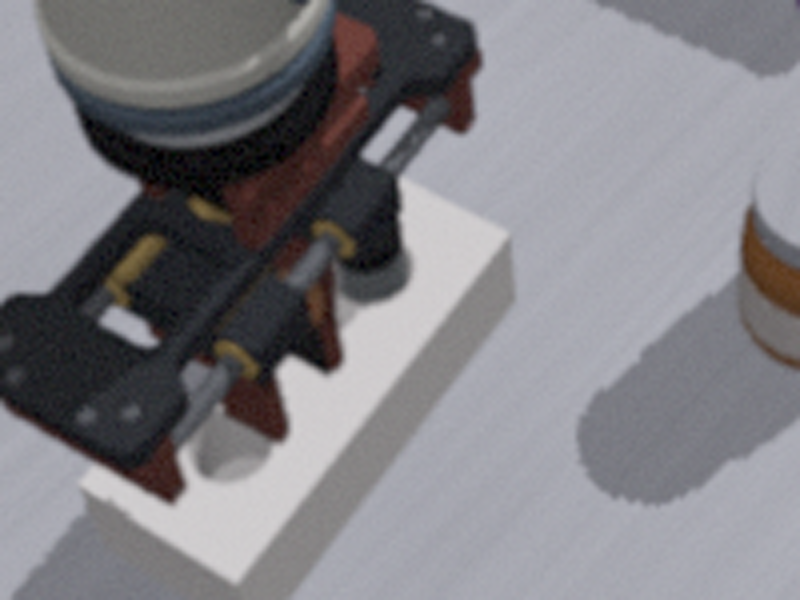

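The crop shows the empty hole at (232,450), just on the robot/right side below the hand, with the stopper hidden behind the fingers; the tube is undisturbed at (372,270). I'll continue by geometry, watching the forces.

Call:
play_rows(dp=[[3,0,-15],[3,0,-15],[0,0,-10],[0,0,-5],[0,0,-5],[0,0,0]], yaw=[0,0,0,0,0,0])

```text
t: 13.78
ee_pos: [660.4, -326.7, 68.9]
orientation: [-3.128, -0.28, 0.003]
ft_force: [-0.5, -0.7, -2.0]
width: 21.7
grasp_force: 30.0
```

Call:
play_rows(dp=[[0,0,-3],[0,0,-3],[0,0,0]], yaw=[0,0,0])

```text
t: 14.03
ee_pos: [661.1, -327.3, 64.6]
orientation: [3.129, 0.28, -0.0]
ft_force: [-0.8, 0.5, -0.7]
width: 21.4
grasp_force: 30.0
```

```bash
python3 - <<'E'
from h import *
o=ctrl.get_obs();print(o["ee_pos"],o["ft_force"],o["moment"])
for c in("top","scene"):
    p=viewer.get_image(c);save(p,"n_"+c+".png",None,1); print(c,proj(p,[[619.8,-334,50],o["ee_pos"]+[-46,-8,-20],o["ee_pos"]]).round(0).tolist())
    C=cloud(p)-(o["ee_pos"]+[0,0,19]); hsv=cv2.cvtColor(p["pixels"],cv2.COLOR_RGB2HSV)
    u=np.array([.984,.178,0]);v=np.array([-.178,.984,0]);U=C@u;V=C@v
    m=(U<-13)&(U>-75)&(abs(V)<22)&(C[...,2]>-24)&(C[...,2]<58)
    q=np.c_[U[m],V[m],C[m][:,2],hsv[m]]
    for w in range(-24,58,4):
        s=q[(q[:,2]>=w)&(q[:,2]<w+4)]
        if len(s):print(w,len(s),s.min(0)[:2].round(),np.median(s,0).round())
E
```

```text
[ 661.13357245 -327.30571253   64.56099251] [-0.80321497  0.4854175  -0.70389141] [-0.02630389  0.11777768  0.032866  ]
top [[495.0, 222.0], [495.0, 225.0], [494.0, 199.0]]
-24 12 [-48.  -7.] [-46.   3. -23.   0.   8.  24.]
-20 22 [-46.  -7.] [-43.   4. -18. 112.  11.  24.]
-16 14 [-43.  -5.] [-36.   8. -14. 131.  14.  53.]
-12 22 [-31. -19.] [-22.  13. -10. 122.  15. 100.]
-8 51 [-42. -20.] [-29.  11.  -6. 120.  16.  87.]
-4 80 [-43. -17.] [-34.   4.  -2. 120.  17.  65.]
0 46 [-44. -15.] [-37.   0.   1. 120.  18.  65.]
4 7 [-41.  -7.] [-27.   1.   6.  10. 121.  46.]
8 1 [-28.  -1.] [-28.  -1.  10.  11. 130.  49.]
scene [[197.0, 391.0], [194.0, 392.0], [218.0, 400.0]]
-20 2 [-23. -17.] [-22. -16. -16. 118.  13. 110.]
-16 11 [-25. -18.] [-23. -14. -14. 120.  19. 117.]
-12 10 [-24. -18.] [-22. -15. -11. 118.  16. 108.]
-8 2 [-37. -14.] [-37. -14.  -6. 140.   9.  99.]
```

The top camera shows the plug tip entering the hole with no contact force. I'm lowering a little more, then sweeping the hand toward the hole axis.

Call:
play_rows(dp=[[0,0,-3],[-4,-0.7,0],[-4,-0.7,0],[-4,-0.7,0],[-4,-0.7,0],[-4,-0.7,0],[0,0,0]], yaw=[0,0,0,0,0,0,0])

```text
t: 14.72
ee_pos: [647.5, -330.6, 65.2]
orientation: [3.126, 0.277, 0.022]
ft_force: [15.5, 6.8, 3.8]
width: 21.6
grasp_force: 37.5
```

```bash
cat > st.py <<'E'
from h import *
o=ctrl.get_obs();print(o["ee_pos"].round(1),o["ft_force"].round(1),o["moment"].round(2))
p=viewer.get_image("top");save(p,"n2.png")
C=cloud(p)-(o["ee_pos"]+[0,0,19]); hsv=cv2.cvtColor(p["pixels"],cv2.COLOR_RGB2HSV)
u=np.array([.984,.178,0]);v=np.array([-.178,.984,0]);U=C@u;V=C@v
m=(U<-13)&(U>-75)&(abs(V)<22)&(C[...,2]>-36)&(C[...,2]<58)
q=np.c_[U[m],V[m],C[m][:,2],hsv[m]]
for w in range(-36,58,4):
    s=q[(q[:,2]>=w)&(q[:,2]<w+4)]
    if len(s):print(w,len(s),s.min(0)[:2].round(),np.median(s,0).round())
E
python3 st.py
```

```text
[ 647.5 -330.6   65.2] [15.5  6.8  3.8] [ 1.29 -2.85 -0.13]
-36 167 [-66. -21.] [-51.   2. -33.  10.  13. 157.]
-32 185 [-66. -22.] [-51.   3. -31.   9.  13. 156.]
-28 14 [-43. -16.] [-40.   3. -27. 120.  12.  30.]
-24 14 [-40.  -5.] [-38.   6. -23. 120.  12.  28.]
-20 4 [-38.   1.] [-37.   3. -19. 120.  15.  42.]
-16 1 [-26.  20.] [-26.  20. -12. 165.   6.  92.]
-12 23 [-36. -15.] [-25.  14.  -9. 120.  16.  87.]
-8 63 [-39. -16.] [-30.   5.  -6. 120.  16.  68.]
-4 41 [-38. -15.] [-34.  -0.  -2. 120.  15.  69.]
0 2 [-37.  -1.] [-37.   0.   0. 123.  18.  69.]
```

Call:
play_rows(dp=[[-3,-0.5,0],[-3,-0.5,0],[-3,-0.5,0],[-3,-0.5,0],[0,0,0],[0,0,0]], yaw=[0,0,0,0,0,0])

```text
t: 15.27
ee_pos: [642.6, -331.9, 68.9]
orientation: [3.123, 0.277, 0.042]
ft_force: [29.3, 15.5, 12.7]
width: 21.4
grasp_force: 49.2
```

```bash
python3 st.py
```

```text
[ 642.6 -331.9   68.9] [29.3 15.5 12.7] [ 3.   -5.65 -0.23]
-36 205 [-61. -22.] [-46.   2. -35.   9.  13. 155.]
-32 13 [-60. -10.] [-36.   6. -31. 105.  11.  33.]
-28 7 [-34.   4.] [-33.   8. -26. 120.  18.  41.]
-24 1 [-34.   3.] [-34.   3. -22. 135.  10.  51.]
-16 3 [-34. -12.] [-30.  16. -13. 135.  10.  59.]
-12 38 [-37. -15.] [-29.   9.  -9. 120.  17.  77.]
-8 44 [-37. -12.] [-32.   1.  -6. 120.  17.  68.]
-4 1 [-30.  -3.] [-30.  -3.  -4. 120.  21.  60.]
```

The collar has jammed against the fingertips at about 67°. The plug is now well inside the hole and the centre of mass lies inside the collar edge, so letting go here will settle it upright. I'll relax the force, then open.

Call:
play_rows(dp=[[2.5,0.5,2],[2.5,0.5,2],[1,0.2,1],[0,0,0],[0,0,0]], yaw=[0,0,0,0,0])

```text
t: 15.73
ee_pos: [642.1, -331.2, 69.7]
orientation: [3.125, 0.279, 0.022]
ft_force: [17.4, 5.5, 1.0]
width: 21.6
grasp_force: 42.1
```

```bash
python3 st.py
```

```text
[ 642.1 -331.2   69.7] [17.4  5.5  1. ] [ 1.27 -3.4  -0.13]
-36 134 [-60. -22.] [-46.   4. -35.   9.  13. 156.]
-32 11 [-37.  -4.] [-34.   7. -31. 135.  12.  28.]
-28 6 [-35.   3.] [-33.   5. -27. 120.  16.  41.]
-24 1 [-34.   3.] [-34.   3. -23. 120.  19.  55.]
-16 5 [-32.  13.] [-27.  16. -13. 120.  18.  60.]
-12 48 [-37. -16.] [-28.   8. -10. 120.  16.  77.]
-8 43 [-35. -12.] [-31.   1.  -7. 120.  17.  69.]
```

Call:
play_rows(dp=[[2.5,0.5,0],[2.5,0.5,0],[0,0,0],[0,0,0]], yaw=[0,0,0,0])

```text
t: 16.12
ee_pos: [642.9, -330.7, 68.2]
orientation: [3.127, 0.28, 0.009]
ft_force: [7.8, 2.8, 2.5]
width: 21.5
grasp_force: 40.8
```

Call:
play_rows(dp=[[0,0,0],[0,0,0],[0,0,0],[0,0,0],[0,0,0],[0,0,0],[0,0,0],[0,0,0]], yaw=[0,0,0,0,0,0,0,0], gripper=0)

```text
t: 16.78
ee_pos: [640.1, -330.5, 66.6]
orientation: [-3.129, -0.28, 0.0]
ft_force: [-0.1, 0.4, -0.2]
width: 71.5
grasp_force: 0.0
```

Call:
play_rows(dp=[[0,0,0],[0,0,0],[0,0,0],[0,0,0],[0,0,0],[0,0,0]], yaw=[0,0,0,0,0,0])

```text
t: 17.28
ee_pos: [640.3, -330.5, 66.7]
orientation: [-3.129, -0.28, 0.0]
ft_force: [-0.5, 0.3, -0.5]
width: 88.1
grasp_force: 0.0
```

```bash
cat > up.py <<'E'
from h import *
o=ctrl.get_obs();print(o["ee_pos"].round(1),o["ft_force"].round(1))
for c in("top","scene"):
    p=viewer.get_image(c);save(p,"u_%s.png"%c,(400,150,560,270) if c=="top" else (140,280,340,430),4)
    C=cloud(p);hsv=cv2.cvtColor(p["pixels"],cv2.COLOR_RGB2HSV)
    m0=(np.hypot(C[...,0]-619.8,C[...,1]+334)<60)
    m=m0&(hsv[...,0]>8)&(hsv[...,0]<20)&(hsv[...,1]>80)&(C[...,2]>58)&(C[...,2]<150)
    for z in range(58,135,8):
        s=C[m&(C[...,2]>=z)&(C[...,2]<z+8)]
        if len(s): print(c,z,len(s),np.median(s,0).round(1))
E
python3 up.py
```

```text
[ 640.3 -330.5   66.7] [-0.5  0.3 -0.5]
top 66 2 [ 613.1 -331.    70.9]
top 74 2 [ 613.1 -330.2   77.9]
top 82 7 [ 613.  -329.2   85.3]
top 90 5 [ 613.6 -327.6   94. ]
top 98 4 [ 613.3 -329.4  102.7]
top 106 5 [ 613.3 -330.2  110.1]
top 114 4 [ 612.7 -331.   116.6]
top 122 23 [ 614.2 -334.6  127.7]
scene 58 12 [ 631.1 -334.3   63.8]
scene 66 24 [ 631.  -335.3   68.9]
scene 74 9 [ 631.8 -332.5   77.1]
scene 82 5 [ 625.  -343.1   86. ]
scene 90 14 [ 625.9 -341.8   94.8]
scene 98 21 [ 631.2 -337.2  102.4]
scene 106 16 [ 631.3 -333.6  108.9]
scene 114 2 [ 627.  -337.2  117.6]
scene 122 44 [ 620.1 -338.3  126. ]
```

Released and standing upright: the handle top is at about 126 mm, as expected for a seated collar. I'll raise the hand for a clean look.

Call:
play_rows(dp=[[0,0,20],[0,0,35],[0,0,40],[0,0,40],[0,0,30],[0,0,0],[0,0,0]], yaw=[0,0,0,0,0,0,0])

```text
t: 17.97
ee_pos: [641.3, -331.1, 234.5]
orientation: [3.126, 0.28, 0.006]
ft_force: [-0.1, 0.2, -1.2]
width: 88.1
grasp_force: 0.0
```

```bash
cat > up2.py <<'E'
from h import *
from scipy.optimize import least_squares
o=ctrl.get_obs();print(o["ee_pos"].round(1))
for c in("top","scene"):
    p=viewer.get_image(c); save(p,"v_%s.png"%c,(400,150,560,270) if c=="top" else (140,280,340,430),4)
    C=cloud(p);m0=(np.hypot(C[...,0]-619.8,C[...,1]+334)<28)
    t=C[m0&(C[...,2]>120)&(C[...,2]<132)]
    if len(t): print(c,"top",len(t),cv2.minEnclosingCircle(t[:,:2].astype(np.float32)),np.median(t,0).round(1))
    q=C[m0&(C[...,2]>64)&(C[...,2]<122)]
    f=lambda x:np.hypot(q[:,0]-x[0]-x[2]*(q[:,2]-90)/50,q[:,1]-x[1]-x[3]*(q[:,2]-90)/50)-11
    r=least_squares(f,[619.8,-334,0,0],loss="soft_l1"); print(c,len(q),"axis@90",r.x[:2].round(1),"lean per 50mm",r.x[2:].round(1))
    q=C[m0&(C[...,2]>53)&(C[...,2]<59)]; print("collar",len(q),cv2.minEnclosingCircle(q[:,:2].astype(np.float32)) if len(q) else 0)
E
python3 up2.py
```

```text
[ 641.3 -331.1  234.5]
top top 129 ((621.612060546875, -335.4858703613281), 11.267919540405273) [ 621.2 -333.1  127.8]
top 162 axis@90 [ 621.9 -335.6] lean per 50mm [-0.1 -1.3]
collar 227 ((619.6791381835938, -334.0441589355469), 27.741336822509766)
scene top 200 ((621.5159301757812, -333.5074157714844), 11.689623832702637) [ 622.3 -333.8  126.1]
scene 334 axis@90 [ 620.8 -332.9] lean per 50mm [-0.2  0.2]
collar 293 ((620.26123046875, -333.8768005371094), 24.8328914642334)
```

Call:
play_rows(dp=[[-7,-1.5,0],[-7,-1.5,0],[-5,-0.5,-15],[0,0,-35],[0,0,-35],[0,0,-35],[0,0,-30],[0,0,0]], yaw=[0,0,0,0,0,0,0,0])

```text
t: 18.73
ee_pos: [615.7, -331.5, 73.7]
orientation: [-3.122, -0.279, 0.017]
ft_force: [-1.5, 0.4, -0.1]
width: 87.9
grasp_force: 0.0
```

Call:
play_rows(dp=[[0,0,-10],[0,0,-4],[0,0,0]], yaw=[0,0,0])

```text
t: 18.98
ee_pos: [621.6, -334.3, 68.3]
orientation: [3.129, 0.28, 0.001]
ft_force: [0.4, 0.1, -0.7]
width: 87.8
grasp_force: 0.0
```

Aligned. Closing fully, with enough time for the fingers.

Call:
play_rows(dp=[[0,0,0],[0,0,0],[0,0,0],[0,0,0],[0,0,0],[0,0,0],[0,0,0],[0,0,0]], yaw=[0,0,0,0,0,0,0,0], gripper=1)

```text
t: 19.65
ee_pos: [621.3, -334.0, 67.7]
orientation: [3.129, 0.28, 0.0]
ft_force: [1.2, -0.0, -0.4]
width: 37.9
grasp_force: 0.0
```

Call:
play_rows(dp=[[0,0,0],[0,0,0],[0,0,0],[0,0,0],[0,0,0],[0,0,0]], yaw=[0,0,0,0,0,0])

```text
t: 20.15
ee_pos: [621.3, -334.0, 67.6]
orientation: [3.129, 0.28, 0.0]
ft_force: [-0.5, -0.7, -1.1]
width: 21.6
grasp_force: 30.0
```

```bash
python3 -c "
from h import *
o=ctrl.get_obs();print(o['ee_pos'],o['width'],o['grasp_force'],o['ft_force'],o['t'])
p=viewer.get_image('top');C=cloud(p)
for n in range(3):
    if n: p=viewer.get_image('top');C=cloud(p)
    m=(np.hypot(C[...,0]-595,C[...,1]-235)<40)&(C[...,2]>126)&(C[...,2]<142)
    q=C[m]; print(len(q),cv2.minEnclosingCircle(q[:,:2].astype(np.float32)),np.median(q,0).round(1))
    d=models.landmark_of(p,'carafe_rim')[:1]; print([atz(p,x['location'],134).round(1) for x in d])
    g=C[(abs(C[...,2]-200)<8)&(np.hypot(C[...,0]-595,C[...,1]-240)<130)]; print(cv2.minAreaRect(g[:,:2].astype(np.float32)))
"
```

```text
[ 621.27403811 -333.98414922   67.62830251] 21.568233617670433 29.99990612268448 [-0.52078089 -0.72513026 -1.13674245] 20.15
200 ((595.7694091796875, 234.034912109375), 19.598114013671875) [595.7 234.  134.6]
[array([592.7, 239.3, 134. ])]
((592.2620849609375, 248.29525756835938), (133.7410125732422, 159.09173583984375), 10.2529296875)
201 ((595.5369262695312, 234.13818359375), 19.392942428588867) [595.1 234.2 134.7]
[array([593.7, 241.6, 134. ])]
((592.1561889648438, 248.76876831054688), (133.7279052734375, 159.45855712890625), 10.353671073913574)
198 ((595.7471923828125, 233.9440460205078), 19.48645782470703) [594.9 234.  134.7]
[array([596.7, 240.4, 134. ])]
((592.2534790039062, 248.62184143066406), (133.71388244628906, 159.3990020751953), 10.203880310058594)
```

Call:
play_rows(dp=[[0,0,8],[0,0,20],[0,0,30],[0,0,35],[0,0,38],[0,0,38],[0,0,30],[0,0,20]], yaw=[0,0,0,0,0,0,0,0])

```text
t: 21.12
ee_pos: [622.2, -334.4, 291.8]
orientation: [3.126, 0.28, 0.007]
ft_force: [0.3, -0.2, -0.8]
width: 21.8
grasp_force: 30.0
```

Call:
play_rows(dp=[[-1,20,0],[-1.6,34,0],[-1.7,37,0],[-1.7,37,0],[-1.7,37,0],[-1.7,37,0],[-1.7,37,0],[-1.7,37,0]], yaw=[0,0,0,0,0,0,0,0])

```text
t: 21.78
ee_pos: [607.9, -56.2, 287.4]
orientation: [3.129, 0.28, 0.001]
ft_force: [0.8, -0.2, -1.0]
width: 21.6
grasp_force: 30.0
```

Call:
play_rows(dp=[[-1.7,37,0],[-1.7,37,0],[-1.7,37,0],[-1.7,37,0],[-1.7,37,0],[-1.7,37,0],[-1.7,37,0],[-1.2,33.5,0]], yaw=[0,0,0,0,0,0,0,0])

```text
t: 22.45
ee_pos: [594.7, 236.7, 287.4]
orientation: [-3.129, -0.281, -0.001]
ft_force: [0.4, -0.2, -1.2]
width: 21.5
grasp_force: 30.0
```

Call:
play_rows(dp=[[0,0,0],[0,0,0],[0,0,0]], yaw=[0,0,0])

```text
t: 22.7
ee_pos: [595.1, 234.1, 286.9]
orientation: [3.129, 0.281, -0.0]
ft_force: [1.0, -0.9, -1.3]
width: 21.4
grasp_force: 30.0
```

```bash
cat > hov.py <<'E'
from h import *
from scipy.optimize import least_squares
o=ctrl.get_obs(); e=o["ee_pos"]; print(e.round(1),o["orientation"].round(3),o["grasp_force"])
for c in("top","scene"):
    p=viewer.get_image(c); C=cloud(p)-e; h=np.hypot(C[...,0],C[...,1])
    zc=-47.  # expected tip rel TCP
    for n,lo,hi,r0,s in(("collar",-17,-12,20,25),("plug",-43,-20,0,20)):
        q=C[(h<s)&(C[...,2]>lo)&(C[...,2]<hi)]
        if len(q)<8: print(c,n,len(q)); continue
        R=lambda x: r0 if r0 else np.interp(q[:,2]-zc,[3,30],[10.5,13.5])
        f=lambda x:np.hypot(q[:,0]-x[0],q[:,1]-x[1])-R(x)
        x=least_squares(f,[0,0],loss="soft_l1").x; print(c,n,len(q),x.round(1))
    q=C[(h<28)&(C[...,2]<0)&(C[...,2]>-70)]; 
    if len(q): print("lowest",np.percentile(q[:,2],[1,3]).round(1))
p=viewer.get_image("scene"); save(p,"hov.png",(330,30,490,150),5)
E
python3 hov.py
```

```text
[595.1 234.1 286.9] [ 3.129  0.281 -0.   ] 29.999959766864777
top collar 24 [0.5 0.4]
top plug 3
lowest [-42.7 -18.6]
scene collar 44 [-1.   0.9]
scene plug 129 [-1.1  0.5]
lowest [-45.3 -42.8]
```

The stopper is vertical and centred over the rim to within about 1 mm. I'm lowering, and slowing down before entry.

Call:
play_rows(dp=[[0,0,-12],[0,0,-20],[0,0,-20],[0,0,-20],[0,0,-15],[0,0,-8],[0,0,0]], yaw=[0,0,0,0,0,0,0])

```text
t: 23.43
ee_pos: [594.1, 233.3, 189.0]
orientation: [3.128, 0.278, -0.007]
ft_force: [-0.1, 0.9, -1.6]
width: 21.4
grasp_force: 30.0
```

Call:
play_rows(dp=[[0,0,-4],[0,0,-4],[0,0,-4],[0,0,-4],[0,0,-4],[0,0,0]], yaw=[0,0,0,0,0,0])

```text
t: 23.93
ee_pos: [595.0, 234.4, 170.9]
orientation: [3.129, 0.28, -0.001]
ft_force: [-0.6, 0.5, -0.4]
width: 21.2
grasp_force: 30.0
```

Call:
play_rows(dp=[[0,0,-3],[0,0,-3],[0,0,-3],[0,0,-3],[0,0,-2],[0,0,-2],[0,0,0],[0,0,0]], yaw=[0,0,0,0,0,0,0,0])

```text
t: 24.6
ee_pos: [595.3, 234.5, 155.5]
orientation: [3.129, 0.28, -0.0]
ft_force: [-0.5, 0.3, -0.6]
width: 21.5
grasp_force: 30.0
```

Call:
play_rows(dp=[[0,0,-1],[0,0,-1],[0,0,-1],[0,0,0]], yaw=[0,0,0,0])

```text
t: 24.93
ee_pos: [595.3, 234.5, 152.5]
orientation: [3.129, 0.28, -0.0]
ft_force: [-0.3, -0.8, -0.8]
width: 21.8
grasp_force: 30.0
```

Call:
play_rows(dp=[[0,0,-0.7],[0,0,-0.7],[0,0,0],[0,0,0]], yaw=[0,0,0,0])

```text
t: 25.27
ee_pos: [595.5, 234.6, 151.6]
orientation: [-3.129, -0.28, -0.001]
ft_force: [-0.2, -0.4, 2.3]
width: 21.8
grasp_force: 30.0
```

Call:
play_rows(dp=[[0,0,-0.7],[0,0,0],[0,0,0]], yaw=[0,0,0])

```text
t: 25.52
ee_pos: [595.6, 234.6, 151.6]
orientation: [-3.129, -0.28, -0.001]
ft_force: [-2.7, -1.3, 7.3]
width: 21.9
grasp_force: 30.0
```

The collar is down on the rim: there's a clear upward force at the predicted height of 151.6 mm. I'll ease off, then open partway because the side wall is close.

Call:
play_rows(dp=[[0,0,0.7],[0,0,0]], yaw=[0,0])

```text
t: 25.68
ee_pos: [595.5, 234.6, 151.6]
orientation: [-3.129, -0.28, -0.001]
ft_force: [-1.0, -0.8, 3.4]
width: 21.7
grasp_force: 30.0
```

Call:
play_rows(dp=[[0,0,0],[0,0,0],[0,0,0],[0,0,0],[0,0,0],[0,0,0],[0,0,0],[0,0,0]], yaw=[0,0,0,0,0,0,0,0], gripper=0.43)

```text
t: 26.35
ee_pos: [595.4, 234.5, 151.3]
orientation: [3.129, 0.28, 0.0]
ft_force: [-0.6, -0.2, 0.7]
width: 50.1
grasp_force: 0.0
```

Call:
play_rows(dp=[[0,0,5],[0,0,10],[0,0,20],[0,0,30],[0,0,35],[0,0,35],[0,0,30],[0,0,10]], yaw=[0,0,0,0,0,0,0,0])

```text
t: 27.02
ee_pos: [597.3, 235.3, 333.1]
orientation: [-3.127, -0.28, -0.014]
ft_force: [0.3, 0.7, 1.2]
width: 49.8
grasp_force: 0.0
```

Call:
play_rows(dp=[[-20,0,0],[-30,0,0],[-30,0,0],[-30,0,0],[-30,-20,0],[-20,-20,0],[0,0,0],[0,0,0]], yaw=[0,0,0,0,0,0,0,0])

```text
t: 27.68
ee_pos: [434.7, 194.1, 326.6]
orientation: [-3.129, -0.279, -0.001]
ft_force: [0.0, 0.2, 1.1]
width: 49.8
grasp_force: 0.0
```

```bash
python3 - <<'E'
from h import *
o=ctrl.get_obs();print(o["ee_pos"].round(1),o["ft_force"].round(1),o["width"])
ims=[]
for c in("top","scene"):
    p=viewer.get_image(c); C=cloud(p); h=np.hypot(C[...,0]-595.4,C[...,1]-234.4)
    for lo,hi,s in((204,216,22),(130,138,45),(138,146,35)):
        q=C[(h<s)&(C[...,2]>lo)&(C[...,2]<hi)]
        if len(q)>4: print(c,lo,len(q),np.median(q,0).round(1),cv2.minEnclosingCircle(q[:,:2].astype(np.float32)))
    x,y=(100,150) if c=="top" else (330,80)
    ims.append(cv2.resize(p["pixels"][y:y+150,x:x+150,::-1],(400,400)))
cv2.imwrite("pics/fin.png",np.hstack(ims))
E
```

```text
[434.7 194.1 326.6] [0.  0.2 1.1] 49.813102026445236
top 204 156 [595.1 233.2 211.3] ((595.44970703125, 233.93994140625), 10.634757995605469)
top 130 22 [589.7 217.9 135.1] ((594.0421752929688, 225.66079711914062), 17.417329788208008)
top 138 227 [590.3 227.1 141.4] ((595.8035278320312, 233.7707977294922), 19.764352798461914)
scene 204 81 [596.3 231.3 210.3] ((593.9686279296875, 234.3488311767578), 12.7311372756958)
```

View pics/fin.png

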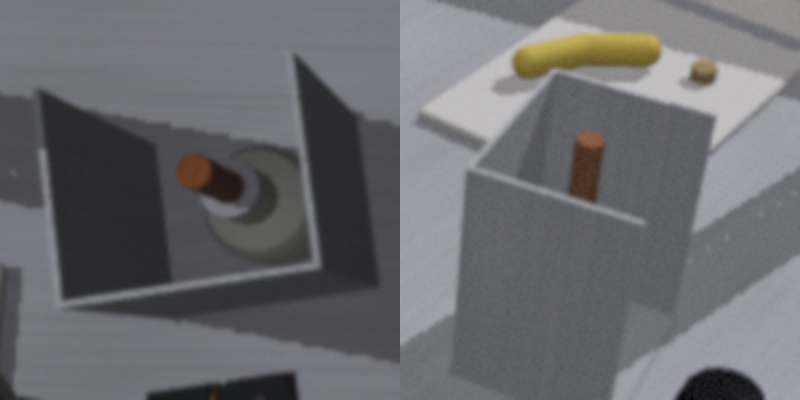

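The stopper stands upright in the carafe neck: handle top at (195,170) in the left view, collar flat at (235,195). The collar top is at 141 mm and the handle end at 210.5 mm, which matches fully home, and the robot is clear.

```bash
python3 -c "
from workcell import ticket
print(ticket.close_job())"
```

```text
the job is handed in; nothing more can be done
None
```

The job is handed in: the stopper was stood upright in the rack hole and let go, then taken again by its handle and lowered fully home in the carafe neck, collar on the rim, at about 28 s of the 72 s allowed.

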